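# Assemble a bearing stack on a spring arbor and lock its retainer

## Robot

A 6-joint arm with a two-finger parallel gripper is mounted at the origin on a cart in front of the work surface, level with it; the furniture and walls round the work are solid. World frame = base frame: x ahead of the robot, y to its left, z up, the work surface at z = 0. Lengths are in m, angles in rad, forces in N, time in s.
With the tool pointing down it reaches from about 0.325 to 0.775 m from the base axis. Payload 5.5 kg.
Tool frame: the origin (TCP) lies midway between the tips of the shut fingers; the grasp point (between the pads) lies grip_depth behind it (grip_depth is the distance from the TCP to the grasp point, in m); z points along the fingers, y is the direction in which the jaws open and shut (so a half turn about z gives the same grasp; the last joint's range is limited). The gripper opens to 85 mm and grips with 20 to 120 N. Pads are 22 mm wide; open, the fingers measure 114 mm over their backs; the gripper's body (76 mm by 85 mm) begins 54 mm behind the grasp point. The pads swing forward as they close: fully open they stand 13 mm farther back than shut.
Start: joints at [1.084, 0.091, 1.231, -0, 1.82, -0.057], TCP at [0.25, 0.545, 0.231] pointing down, gripper open.
Joint ranges: [-2.87, 2.87], [-0.86, 2.18], [0.17, 2.46], [-1.51, 4.65], [0.06, 2.69], [-2.65, 2.65]. Speed limits (rad/s): [2.57, 2.57, 3.01, 3.14, 3.14, 3.14].

## Interface

Orientations are given as a unit quaternion [w, x, y, z].
In Python, from station import move_to, movel, movej, grip, hold, ik, grab_frame, camera_params, MotionError, sign_off, read_clock, read_q, read_joint_velocities, read_joint_efforts, read_tcp_pos, read_ee_rot, read_ft_force, read_torque, read_grip_width, grip_depth gives the robot as it stands. The module is installed in compiled form; this text tells all that it offers. Calls block until the motion is done:
- move_to(position, orientation): joint-space move of the TCP to a pose.
- movel(position, frame=None, rate=0.15, threshold=None): straight line of the TCP; frame=None keeps the orientation; rate is the mean speed in m/s. With threshold (N) it stops when the force on the tool has changed by that much, and returns True; else False.
- movej(angles): joint-space move.
- grip(opening, effort=None): finger opening in m; effort is the grip in N (None keeps the last); returns when the fingers have stopped.
- hold(seconds).
- ik(position, orientation): joint angles nearest the present ones, or None.
- grab_frame(name): name is "scene" or "side" or "wrist"; returns (picture, depth): 420x560x3 uint8, blue, green, red; 420x560 float32, m along the optical axis (not along the pixel's ray), 0 where there is no reading.
- camera_params(name): a dict with "fovy" (degrees; the focal length in pixels is half the picture's height over the tangent of half this angle, whatever the lens; pixels are square), "cx", "cy" (the principal point, pixels), "k1" (the pictures are not rectified: a ray, as slopes to the right and down, at radius r is drawn at 1 + k1 r^2 times it, then the intrinsics apply), "origin" and "attitude" of the camera in the world. Camera axes: x right, y up, looking along -z (the intrinsics and any distortion apply to the point x, -y, -z); pixel columns grow to the right and rows downward; lengths in m; the calibration is good to about 2 mm. A picture is of the moment at which its call begins: read the wrist's pose just before it. camera_params takes no time and is no camera call; for the wrist camera it gives the pose at the moment of the call.
A pose or a line that the arm cannot do raises MotionError and nothing moves.
- sign_off(): hands the job in, once; it reports no verdict.
Readings, each from a call of its own:
- read_clock(): time.
- read_q(): joint angles.
- read_joint_velocities(): joint speeds.
- read_joint_efforts(): joint torques, N m.
- read_tcp_pos(): TCP position.
- read_ee_rot(): TCP orientation.
- read_ft_force(): force on the tool from outside, world axes, zero at the start.
- read_torque(): the same for the moment, N m.
- read_grip_width(): finger opening in m.
Only numpy, scipy, OpenCV 4.12 (cv2) and the standard library are available. Lean on these libraries where they do the work, as an engineer would, in place of code of your own. Each camera call takes 0.05 s, during which the arm holds its last target.

## Task

Build up the guide-roller stack on the spring-loaded arbor: the steel bearing first, resting on the spring seat, then the brass spacer on top of it. Then close the stack with the red wing retainer: pass its slot over the cross-pin, press the stack down against the spring, turn the retainer clockwise (seen from above) to its stop and let go, so that the pin sits in the landing notch and the spring holds it there. Be gentle, the spring is light: keep the load on the arbor below 35 N, and leave the other things on the desk where they are.

Things in the scene. Friction and masses are not known exactly. Their poses are not given: they have to be found in the camera images.
- arbor: the arbor, its foot fixed to the desk: dark round foot (84 mm across, 14 mm high) with a clamp collar (39 mm across, to 30 mm), in which a steel column is clamped upright: a 24 mm shaft with a chamfered shoulder, then a 6 mm neck with a brass cross-pin at the top. The clamped height differs: all of the column is 0 to 12 mm higher than the figures given; it is not measured. Origin: centre under the foot; z up; x along the pin.
- pin_low (a point): a fixed point of the foot's frame on the shaft's axis, 84 mm above the desk: where the middle of the cross-pin is with the column at its lowest (it may be up to 12 mm higher). The pin is a level round bar 24 mm long along the arbor's x and 6 mm thick; its underside is 11 mm above the top of the shoulder.
- seat_low (a point): a fixed point on the axis, 44 mm above the desk, 40 mm below pin_low: top of the unloaded spring seat with the column at its lowest. The seat is an aluminium ring (42 mm across) round the shaft; it carries the stack and goes down 8.5 mm to a hard stop. Its spring lifts with 4.5 N at 0 plus 0.9 N per mm. Locked, it is 4 mm down; the retainer can turn only when it is 7 mm or more down.
- bearing: steel ball bearing, a ring 44 mm outside, 28 mm bore, 16 mm high, about 100 g, with dark seal lines. Origin: centre of its underside; z is its axis; symmetric about z.
- spacer: brass spacer sleeve, 36 mm outside, 28 mm bore, 20 mm high, about 70 g. Origin: centre of its underside; z is its axis; symmetric about z.
- retainer: red wing retainer, lying wings up, as it must be fitted: a disc 41 mm across and 8 mm thick with a through slot along its x (9 mm wide, 30 mm long) that lets the cross-pin pass. Half a turn about z looks and works the same. Origin: centre of its underside; z up. About 90 g.
- retainer_wings (a point): between the retainer's two upright wings, 20 mm above its underside. The wings stand at y = +-14.5 to +-20.5 mm, are 24 mm long along x and reach 30 mm above the underside; grip across their outer faces (41 mm, along y). Axes as the retainer's.
- retainer_notch (a point): middle of the landing notch in the retainer's upper face, 5 mm above its underside: 8 mm wide, 3 mm deep, lying 75 degrees (1.31 rad) counter-clockwise of the slot seen from above; this point's axes are the retainer's. Low blocks past it are a stop: pressed down on the pin, the retainer turns clockwise only, about 80 degrees; let go near the stop, the spring lifts it 3 mm into the notch.
- brass_weight: bystander: brass check weight with a knob, 38 mm across, 60 mm high; origin under its centre.
- oil_dropper: bystander: small brown dropper bottle, 33 mm across, 102 mm high; origin under its centre.
- jaw_insert: bystander: grey serrated jaw insert, 64x28x19 mm; origin under its centre.
Not all that is in view belongs to the job. Of the things like the spacer, leave any that is blue, purple or turquoise; of the rest the larger one is meant.

How it is judged:
By the outcome, as a careful person would: the job done as asked, in the order asked, and still so for the second after the job is handed in, with the robot touching nothing.
It also fails if it takes over 72 s, if anything falls off the work surface, if the arm or the gripper's body presses on something with over 40 N, if the wrist force passes 120 N, or if a joint passes its speed limit or range.

## Working session

There is one attempt and no reset: what is moved stays moved. The work goes in short steps, each a Python script; the robot and the scene stay as the last script left them, time stands still between calls to the robot, and variables do not carry over. Pictures are saved under pics/ and viewed, and the job is handed in when it is done.

```bash
ls; mkdir -p pics; python3 - <<'E'
from station import *
import cv2
print(read_clock(),grip_depth if not callable(grip_depth) else grip_depth(),read_tcp_pos(),read_ee_rot(),read_ft_force())
for n in ["scene","side","wrist"]:
    p=camera_params(n);print(n,p)
    im,d=grab_frame(n);cv2.imwrite(f"pics/{n}0.png",im)
    import numpy as np;np.save(f"pics/{n}0.npy",d)
    import pickle;pickle.dump(p,open(f"pics/{n}0.pkl","wb"))
print(read_clock())
E
```

```text
pics
0.0 0.0187 [0.24988384 0.54518717 0.23015571] [-2.46644288e-04  2.13258383e-01  9.76995355e-01 -9.36618291e-04] [0.04512595 0.20274043 0.13406498]
scene {'fovy': 43.65299674240238, 'cx': 274.05566923379246, 'cy': 217.60109364033593, 'k1': -0.03772739029841655, 'origin': array([-0.01878034,  0.87994887,  0.65736758]), 'attitude': array([-0.31040547, -0.1756387 ,  0.43631813,  0.82609078])}
side {'fovy': 45.95969594916215, 'cx': 278.4280407050681, 'cy': 212.65284783353525, 'k1': -0.16730079778447704, 'origin': array([0.3811467 , 0.90704711, 0.68300789]), 'attitude': array([-0.10854152, -0.05351671,  0.40654615,  0.90557989])}
wrist {'fovy': 67.49459299214388, 'cx': 280.07479151628564, 'cy': 213.03934811833182, 'k1': -0.05425965291680304, 'origin': array([0.19001919, 0.57247582, 0.37284052]), 'attitude': array([ 0.83428682, -0.1119316 , -0.07009148,  0.53527937])}
0.15
```

View pics/scene0.png

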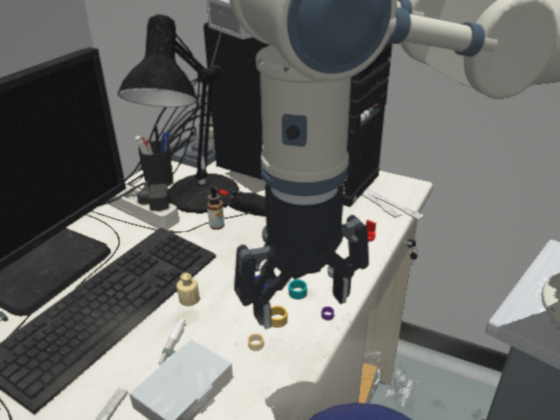

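View pics/side0.png

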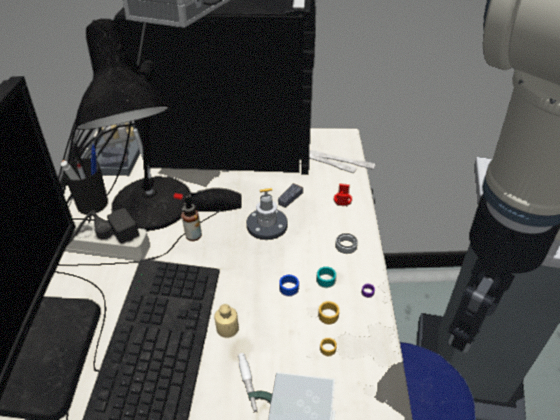

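View pics/wrist0.png

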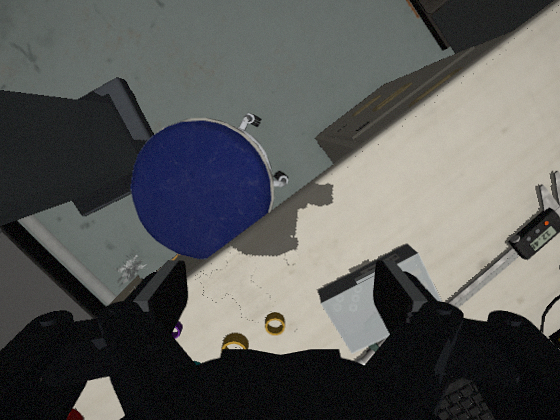

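The side view shows the arbor at (267,215), retainer at (343,195), bearing at (346,243), the large gold spacer at (329,313) and a smaller gold one at (328,346). I'll enlarge these and work out their positions.

```bash
cat > h.py <<'E'
import numpy as np,cv2,pickle
from scipy.spatial.transform import Rotation as R
def Rq(q): return R.from_quat([q[1],q[2],q[3],q[0]]).as_matrix()
def f_(p): return 210/np.tan(np.radians(p['fovy'])/2)
def K(p): f=f_(p); return np.array([[f,0,p['cx']],[0,f,p['cy']],[0,0,1.]]),np.array([p['k1'],0,0,0,0.])
def rays(p,uv):
    k,d=K(p); n=cv2.undistortPointsIter(np.array(uv,float).reshape(-1,1,2),k,d,None,None,(3,50,1e-10)).reshape(-1,2)
    c=np.c_[n[:,0],-n[:,1],-np.ones(len(n))]
    return c@Rq(p['attitude']).T
def onz(p,uv,z):
    r=rays(p,uv);o=p['origin'];return o+r*((z-o[2])/r[:,2])[:,None]
def cloud(p,d,mask=None):
    v,u=np.nonzero((d>0) if mask is None else (mask&(d>0)))
    r=rays(p,np.c_[u,v]);return np.c_[u,v],p['origin']+r*d[v,u][:,None]
def proj(p,X):
    c=(np.atleast_2d(X)-p['origin'])@Rq(p['attitude']);c=c*[1,-1,-1]
    k,d=K(p);return cv2.projectPoints(c,np.zeros(3),np.zeros(3),k,d)[0].reshape(-1,2)
E
python3 - <<'E'
from h import *
p=pickle.load(open('pics/side0.pkl','rb'));d=np.load('pics/side0.npy');im=cv2.imread('pics/side0.png')
cv2.imwrite('pics/c1.png',cv2.resize(im[170:270,230:380],None,fx=5,fy=5,interpolation=cv2.INTER_CUBIC))
cv2.imwrite('pics/c2.png',cv2.resize(im[255:365,200:390],None,fx=4,fy=4,interpolation=cv2.INTER_CUBIC))
for n,uv in dict(arb=(267,215),ret=(343,195),bear=(346,243),sp=(329,313),sm=(328,346),weight=(227,320),drop=(192,225),jaw=(291,195),teal=(326,276),blue=(289,285),purp=(368,290)).items():
    u,v=uv;m=np.zeros(d.shape,bool);m[v-25:v+26,u-25:u+26]=1
    q,X=cloud(p,d,m); X=X[(X[:,2]>0.006)&(X[:,2]<.2)&(np.linalg.norm(X[:,:2]-onz(p,[uv],.01)[0,:2],axis=1)<.05)]
    print(n,onz(p,[uv],.01)[0].round(3),len(X),X.min(0).round(3),X.max(0).round(3))
q,X=cloud(p,d);g=(X[:,2]>-.01)&(X[:,2]<.01);print(np.median(X[g,2]))
E
```

```text
arb [0.59  0.185 0.01 ] 1024 [0.544 0.136 0.007] [0.626 0.234 0.096]
ret [0.448 0.085 0.01 ] 258 [0.428 0.067 0.006] [0.467 0.112 0.031]
bear [0.422 0.227 0.01 ] 284 [0.399 0.204 0.006] [0.443 0.248 0.018]
sp [0.426 0.399 0.01 ] 267 [0.41  0.378 0.006] [0.444 0.417 0.022]
sm [0.416 0.463 0.01 ] 150 [0.403 0.416 0.006] [0.43  0.477 0.017]
weight [0.588 0.453 0.01 ] 834 [0.566 0.423 0.006] [0.636 0.494 0.061]
drop [0.729 0.248 0.01 ] 667 [0.697 0.208 0.006] [0.779 0.29  0.097]
jaw [0.556 0.111 0.01 ] 307 [0.535 0.078 0.006] [0.579 0.145 0.021]
teal [0.445 0.319 0.01 ] 251 [0.427 0.302 0.006] [0.462 0.339 0.022]
blue [0.505 0.354 0.01 ] 253 [0.488 0.336 0.006] [0.522 0.373 0.022]
purp [0.367 0.334 0.01 ] 94 [0.356 0.32  0.006] [0.38  0.344 0.016]
-0.0005528438963778859
```

View pics/c1.png

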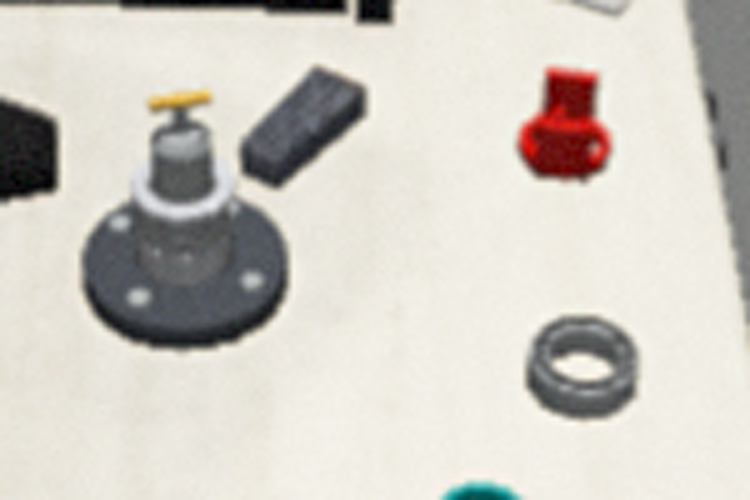

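View pics/c2.png

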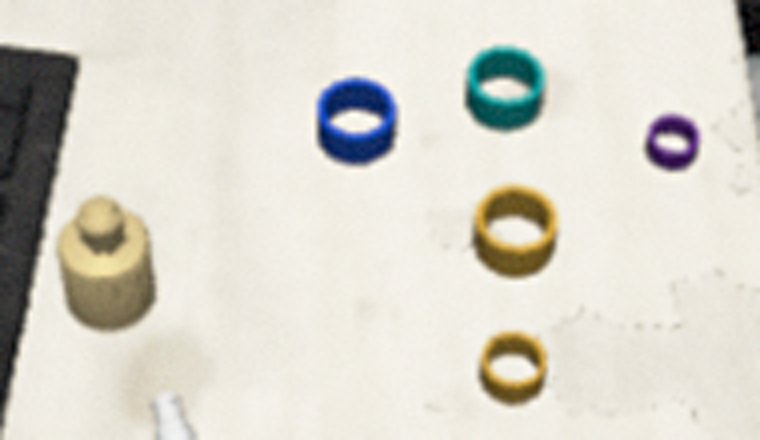

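```bash
cat >> h.py <<'E'
def down(psi):  # tool z down; tool y axis (jaw dir) at world angle psi
    y=np.array([np.cos(psi),np.sin(psi),0]);z=np.array([0,0,-1.]);x=np.cross(y,z)
    q=R.from_matrix(np.c_[x,y,z]).as_quat();return np.array([q[3],q[0],q[1],q[2]])
E
python3 - <<'E'
from h import *
from station import *
p=camera_params('wrist');T=Rq(read_ee_rot());t=read_tcp_pos()
print('tool axes\n',T.round(3)); print('cam in tool',T.T@(p['origin']-t)); print('view dir in tool',T.T@Rq(p['attitude'])@[0,0,-1]);print('cam right in tool',T.T@Rq(p['attitude'])@[1,0,0])
print(read_q())
s=pickle.load(open('pics/side0.pkl','rb'))
c=lambda u,v:(230+u/5,170+v/5)
e=onz(s,[c(150,103),c(211,98)],.088);print('pin ends',e, np.degrees(np.arctan2(*(e[1]-e[0])[1::-1])))
for psi in np.radians([-150,-120,-90,-60,-30,0,30,60,90,120,150]):
    print(np.degrees(psi),[None if (a:=ik(np.array(P),down(psi))) is None else a.round(2) for P in ([.59,.185,.1],[.448,.085,.02])])
E
```

```text
tool axes
 [[-0.909  0.417 -0.001]
 [ 0.417  0.909 -0.001]
 [ 0.    -0.002 -1.   ]]
cam in tool [ 0.06581671 -0.00041948 -0.14259697]
view dir in tool [-0.26189021 -0.00118329  0.96509695]
cam right in tool [-4.82456781e-04  9.99999284e-01  1.09516721e-03]
[ 1.08428833e+00  9.17283974e-02  1.23161741e+00 -1.14560375e-05
  1.81978191e+00 -5.67102401e-02]
pin ends [[0.59659793 0.20393082 0.088     ]
 [0.574687   0.19565583 0.088     ]] -159.3102062362464
-150.0 [None, None]
-119.99999999999999 [array([ 0.25,  0.15,  1.4 , -0.  ,  1.59,  2.34]), array([ 0.11, -0.24,  1.92, -0.  ,  1.46,  2.21])]
-90.0 [array([ 0.25,  0.15,  1.4 , -0.  ,  1.59,  1.82]), array([ 0.11, -0.24,  1.92, -0.  ,  1.46,  1.68])]
-59.99999999999999 [array([ 0.25,  0.15,  1.4 , -0.  ,  1.59,  1.3 ]), array([ 0.11, -0.24,  1.92, -0.  ,  1.46,  1.16])]
-29.999999999999996 [array([ 0.25,  0.15,  1.4 , -0.  ,  1.59,  0.77]), array([ 0.11, -0.24,  1.92, -0.  ,  1.46,  0.64])]
0.0 [array([ 0.25,  0.15,  1.4 , -0.  ,  1.59,  0.25]), array([ 0.11, -0.24,  1.92, -0.  ,  1.46,  0.11])]
29.999999999999996 [array([ 0.25,  0.15,  1.4 , -0.  ,  1.59, -0.27]), array([ 0.11, -0.24,  1.92, -0.  ,  1.46, -0.41])]
59.99999999999999 [array([ 0.25,  0.15,  1.4 , -0.  ,  1.59, -0.8 ]), array([ 0.11, -0.24,  1.92, -0.  ,  1.46, -0.93])]
90.0 [array([ 0.25,  0.15,  1.4 , -0.  ,  1.59, -1.32]), array([ 0.11, -0.24,  1.92, -0.  ,  1.46, -1.46])]
119.99999999999999 [array([ 0.25,  0.15,  1.4 , -0.  ,  1.59, -1.85]), array([ 0.11, -0.24,  1.92, -0.  ,  1.46, -1.98])]
150.0 [array([ 0.25,  0.15,  1.4 , -0.  ,  1.59, -2.37]), array([ 0.11, -0.24,  1.92, -0.  ,  1.46, -2.51])]
```

```bash
python3 - <<'E'
from h import *
from station import *
for n,P in dict(sp=[.41,.395,.17],br=[.41,.156,.20],arb=[.555,.185,.20]).items():
    move_to(np.array(P),down(np.pi/2)); hold(.3)
    p=camera_params('wrist');im,d=grab_frame('wrist')
    cv2.imwrite(f'pics/w_{n}.png',im);np.save(f'pics/w_{n}.npy',d);pickle.dump(p,open(f'pics/w_{n}.pkl','wb'))
    print(n,read_tcp_pos(),read_clock())
E
```

```text
sp [0.40952419 0.39568864 0.17022826] 1.4083
br [0.40996592 0.15659951 0.19975204] 2.7083
arb [0.55455367 0.18503018 0.2008869 ] 3.7
```

View pics/w_sp.png

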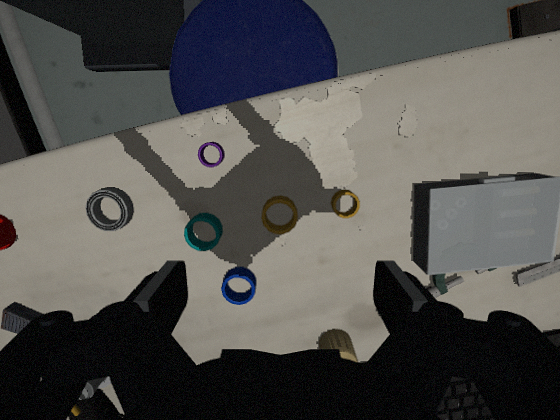

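View pics/w_br.png

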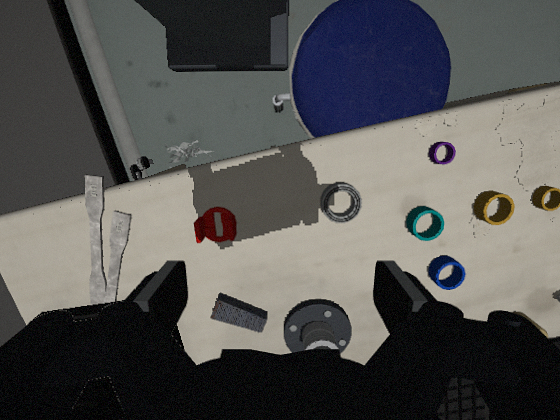

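View pics/w_arb.png

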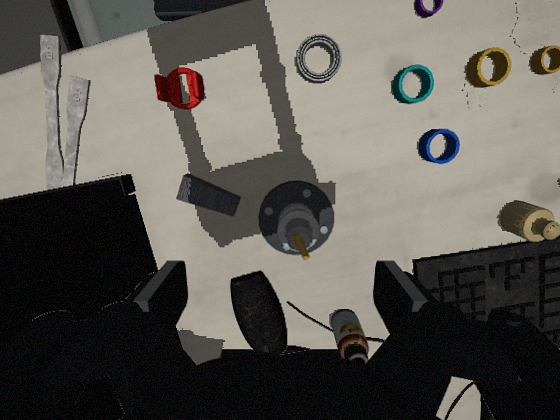

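```bash
cat > an.py <<'E'
from h import *
from scipy.optimize import least_squares
def ld(n): return pickle.load(open(f'pics/w_{n}.pkl','rb')),np.load(f'pics/w_{n}.npy'),cv2.imread(f'pics/w_{n}.png')
def cl(n,c,r,z0,z1):
    p,d,im=ld(n);q,X=cloud(p,d);m=(np.linalg.norm(X[:,:2]-c,axis=1)<r)&(X[:,2]>z0)&(X[:,2]<z1);return q[m],X[m],im
def ann(X,ri,ro,c):
    # centre where most points fall in annulus, soft
    f=lambda c:(lambda r:np.maximum(0,np.maximum(r-ro,ri-r)))(np.linalg.norm(X[:,:2]-c,axis=1))
    return least_squares(f,c).x
E
python3 - <<'E'
from an import *
for n,nm,c,r,zt,ri,ro in [('sp','spacer',(.427,.398),.025,.02,.014,.018),('br','spacer',(.427,.398),.025,.02,.014,.018),('arb','spacer',(.427,.398),.025,.02,.014,.018),('br','bearing',(.421,.226),.03,.016,.014,.022),('sp','bearing',(.421,.226),.03,.016,.014,.022),('arb','bearing',(.421,.226),.03,.016,.014,.022)]:
    q,X,im=cl(n,np.array(c),r,zt-.004,zt+.004)
    print(n,nm,len(X),X.mean(0).round(4),ann(X,ri,ro,X[:,:2].mean(0)).round(4),np.median(X[:,2]).round(4),((X.max(0)+X.min(0))/2).round(4),(X.max(0)-X.min(0)).round(4))
for n in ['arb','br']:
    q,X,im=cl(n,np.array([.586,.191]),.06,.010,.018)
    cc=X[:,:2].mean(0)
    print(n,'foot',len(X),cc,ann(X,0.0195,.042,cc),np.median(X[:,2]))
q,X,im=cl('arb',np.array([.586,.19]),.03,.03,.12)
h,e=np.histogram(X[:,2],bins=np.arange(.03,.12,.002));print(list(zip(e.round(3),h)))
P=X[X[:,2]>.082];print(len(P),P.min(0),P.max(0),P.mean(0));u,s,v=np.linalg.svd(P[:,:2]-P[:,:2].mean(0));print(v[0],np.degrees(np.arctan2(v[0][1],v[0][0])))
p,d,im=ld('arb');cv2.imwrite('pics/c3.png',cv2.resize(im[170:270,240:350],None,fx=5,fy=5,interpolation=cv2.INTER_CUBIC))
cv2.imwrite('pics/c4.png',cv2.resize(ld('br')[2][170:270,180:290],None,fx=5,fy=5,interpolation=cv2.INTER_CUBIC))
q,X,im=cl('br',np.array([.447,.085]),.035,.004,.012);print('ret disc',len(X),((X.max(0)+X.min(0))/2),(X.max(0)-X.min(0)),ann(X,0,.0205,X[:,:2].mean(0)))
q,X,im=cl('br',np.array([.447,.085]),.035,.025,.035);print('ret wingtop',len(X),X.mean(0),(X.max(0)-X.min(0)))
u,s,v=np.linalg.svd(X[:,:2]-X[:,:2].mean(0));print(v[0],s)
E
```

```text
sp spacer 445 [0.4268 0.3946 0.0196] [0.427  0.3946] 0.0197 [0.4272 0.3945 0.0193] [0.0353 0.0341 0.0065]
br spacer 399 [0.4259 0.3933 0.019 ] [0.4266 0.3935] 0.0193 [0.4264 0.3942 0.0189] [0.0349 0.0364 0.0057]
arb spacer 523 [0.4265 0.3935 0.0191] [0.4271 0.3936] 0.0193 [0.4268 0.3943 0.019 ] [0.0352 0.0374 0.006 ]
br bearing 760 [0.4214 0.2212 0.0158] [0.4221 0.2213] 0.016 [0.4221 0.2217 0.0154] [0.043  0.0421 0.0069]
sp bearing 932 [0.4207 0.2233 0.0157] [0.4215 0.2222] 0.0159 [0.4211 0.2223 0.0153] [0.0422 0.0439 0.0065]
arb bearing 1056 [0.422  0.2214 0.0158] [0.4221 0.2215] 0.0159 [0.4221 0.2216 0.0153] [0.043  0.0438 0.0067]
arb foot 2766 [0.5772586  0.19928849] [0.58474355 0.19601353] 0.01406681862038861
br foot 1978 [0.57229866 0.1993383 ] [0.58417034 0.19599286] 0.013808913965243641
[(np.float64(0.03), np.int64(38)), (np.float64(0.032), np.int64(20)), (np.float64(0.034), np.int64(6)), (np.float64(0.036), np.int64(25)), (np.float64(0.038), np.int64(1)), (np.float64(0.04), np.int64(3)), (np.float64(0.042), np.int64(3)), (np.float64(0.044), np.int64(3)), (np.float64(0.046), n
[... 913 characters left out ...]
), (np.float64(0.1), np.int64(0)), (np.float64(0.102), np.int64(0)), (np.float64(0.104), np.int64(0)), (np.float64(0.106), np.int64(0)), (np.float64(0.108), np.int64(0)), (np.float64(0.11), np.int64(0)), (np.float64(0.112), np.int64(0)), (np.float64(0.114), np.int64(0)), (np.float64(0.116), np.int64(0))]
193 [0.57437636 0.19509684 0.08449694] [0.59563116 0.2090553  0.09761834] [0.58479639 0.20191095 0.09493778]
[0.88695012 0.46186523] 27.507533106027353
ret disc 567 [0.44807997 0.08679446 0.0079941 ] [0.03928658 0.04051112 0.00794793] [0.44699677 0.08691819]
ret wingtop 263 [0.44757654 0.086426   0.02920916] [0.02588167 0.04178209 0.00645994]
[ 0.07982194 -0.99680914] [0.28488561 0.10715802]
```

View pics/c3.png

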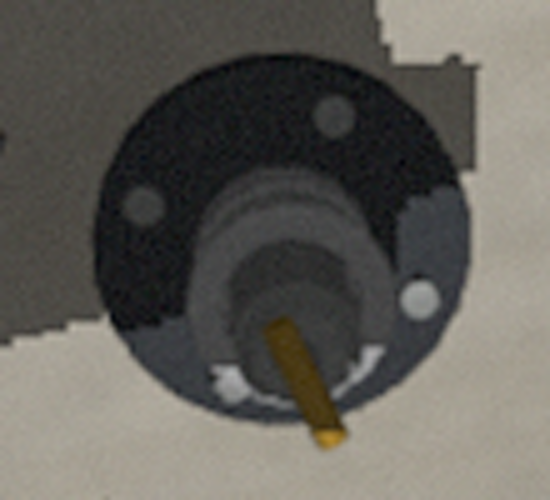

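View pics/c4.png

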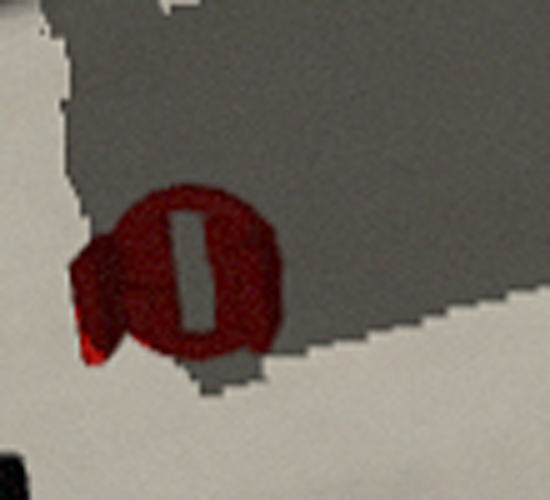

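```bash
python3 - <<'E'
from an import *
p,d,im=ld('arb')
def c(u,v): return (240+u/5-.4,170+v/5-.4)
print('foot',onz(p,[c(282,237)],.014), onz(p,[c(94,237),c(470,237),c(282,52),c(282,423)],.014))
print('pin',onz(p,[c(305,378)],.0935),onz(p,[c(278,325),c(330,437)],.0955))
t=np.linspace(0,2*np.pi,60)
o=im.copy();big=cv2.resize(im[150:280,220:370],None,fx=5,fy=5,interpolation=cv2.INTER_CUBIC)
for C,r,z,col in [((.5845,.196),.042,.014,(0,0,255)),((.5845,.196),.021,.0525,(0,255,0)),((.5845,.196),.0195,.03,(255,0,255)),((.5845,.196),.012,.074,(255,255,0))]:
    q=proj(p,np.c_[C[0]+r*np.cos(t),C[1]+r*np.sin(t),0*t+z]);q=(q-[220,150]+.5)*5
    cv2.polylines(big,[q.round().astype(int)],True,col,1)
cv2.imwrite('pics/c5.png',big)
# seat depth points
for z0,z1,ri,ro in [(.050,.0545,.012,.021),(.076,.081,0,.0095)]:
    q,X,_=cl('arb',np.array([.586,.196]),.03,z0,z1);print(len(X),X.mean(0),ann(X,ri,ro,np.array([.585,.196])),np.median(X[:,2]))
E
```

```text
foot [[0.58250602 0.20157872 0.014     ]] [[0.58250185 0.16057634 0.014     ]
 [0.5825172  0.2426583  0.014     ]
 [0.54183453 0.20105652 0.014     ]
 [0.62614923 0.20216637 0.014     ]]
pin [[0.5846554  0.20166694 0.0935    ]] [[0.57445009 0.1968601  0.0955    ]
 [0.5946141  0.2059781  0.0955    ]]
619 [0.58007457 0.20117675 0.05285059] [0.58624219 0.20208169] 0.0529489366907242
271 [0.58414678 0.20223958 0.07835303] [0.58559103 0.20192702] 0.0785204270487938
```

View pics/c5.png

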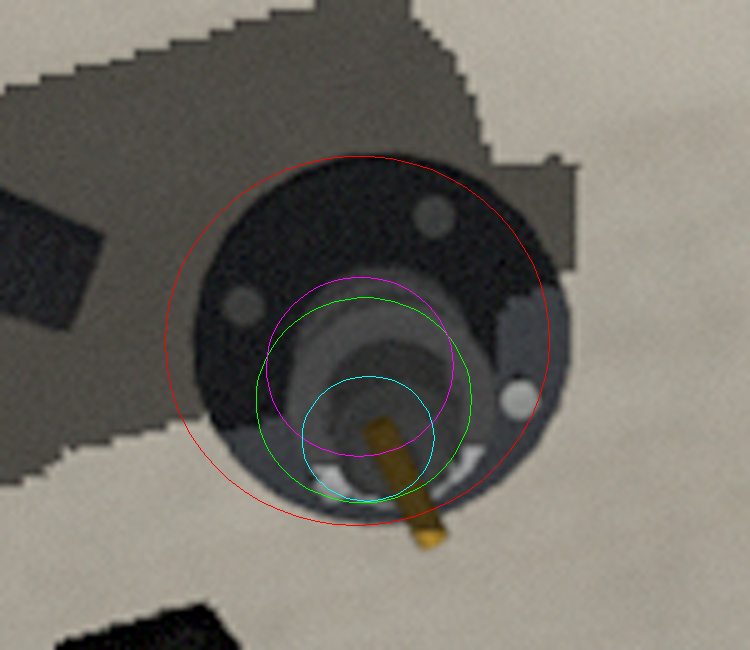

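```bash
python3 - <<'E'
from h import *
from station import *
for n,P in dict(arb2=[.597,.2017,.14],ret2=[.444,.0865,.11]).items():
    move_to(np.array(P),down(np.pi/2)); hold(.4)
    p=camera_params('wrist');im,d=grab_frame('wrist')
    cv2.imwrite(f'pics/w_{n}.png',im);np.save(f'pics/w_{n}.npy',d);pickle.dump(p,open(f'pics/w_{n}.pkl','wb'))
    print(n,read_tcp_pos(),read_clock())
E
python3 - <<'E'
from an import *
p,d,im=ld('arb2');cv2.imwrite('pics/c6.png',cv2.resize(im[130:270,200:360],None,fx=4,fy=4,interpolation=cv2.INTER_CUBIC))
p,d,im=ld('ret2');cv2.imwrite('pics/c7.png',cv2.resize(im[130:270,200:360],None,fx=4,fy=4,interpolation=cv2.INTER_CUBIC))
E
```

```text
arb2 [0.5970893  0.20169403 0.14101303] 4.55
ret2 [0.44418507 0.08668311 0.10987734] 5.8
```

View pics/c6.png

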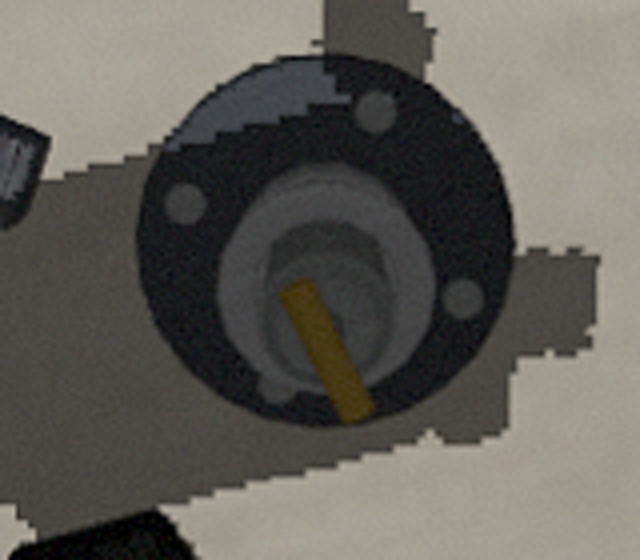

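View pics/c7.png

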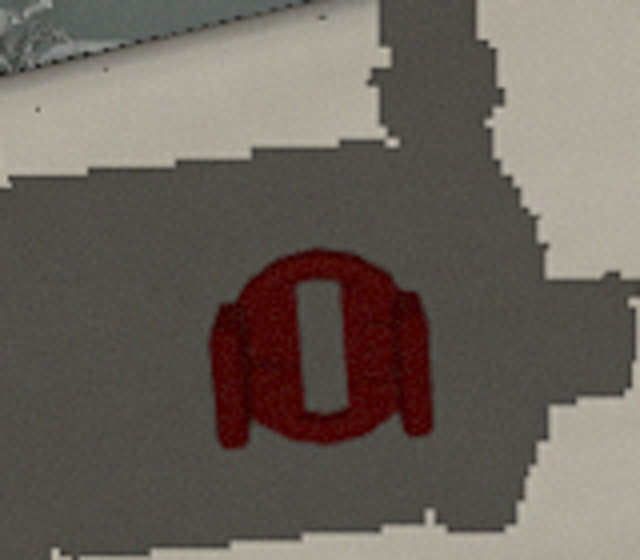

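```bash
python3 - <<'E'
from an import *
deg=lambda v:np.degrees(np.arctan2(v[1],v[0]))
p,d,im=ld('arb2')
hsv=cv2.cvtColor(im,cv2.COLOR_BGR2HSV);m=(abs(hsv[...,0].astype(int)-21)<8)&(hsv[...,1]>120)&(hsv[...,2]>40)
m[:130]=0;m[270:]=0;m[:,:200]=0;m[:,360:]=0
v,u=np.nonzero(m);X=onz(p,np.c_[u,v],.0945);c=X.mean(0);_,s,w=np.linalg.svd(X[:,:2]-c[:2]);a=(X[:,:2]-c[:2])@w.T
print('pin',len(u),c,deg(w[0])%180,np.ptp(a,0),d[m].min())
q,Y=cloud(p,d,m);print('pin depth z pct',np.percentile(Y[:,2],[5,25,50,75,95]),Y.mean(0))
for z0,z1,ri,ro in [(.050,.056,.012,.021),(.076,.082,0,.0095)]:
    q,X,_=cl('arb2',np.array([.585,.2017]),.03,z0,z1);print(len(X),ann(X,ri,ro,np.array([.585,.2017])),np.median(X[:,2]))
q,X,_=cl('arb2',np.array([.585,.2017]),.0425,.010,.018);print('foot',len(X),X.min(0),X.max(0),np.median(X[:,2]))
k=lambda u,v:(200+u/4-.4,130+v/4-.4)
print('foot img',onz(p,[k(137,240),k(513,240),k(325,55),k(325,427)],.014))
p,d,im=ld('ret2')
S=onz(p,[k(297,281),k(340,281),k(347,411),k(303,412)],.008);print('slot c',S.mean(0),deg(S[2]+S[3]-S[0]-S[1]), deg(S[3]-S[0]),deg(S[2]-S[1]))
q,X,_=cl('ret2',np.array([.447,.0865]),.04,.026,.034)
print('wingtops',len(X),X.mean(0),(X.max(0)+X.min(0))/2,np.median(X[:,2]))
l=X[X[:,1]<.0865];r=X[X[:,1]>.0865]
for s in(l,r):
    c=s.mean(0);_,sv,w=np.linalg.svd(s[:,:2]-c[:2]);print(len(s),c,deg(w[0])%180,sv)
print('perp',deg(r.mean(0)-l.mean(0)))
q,X,_=cl('ret2',np.array([.447,.0865]),.024,.0055,.0105);print('disc',(X.max(0)+X.min(0))/2,np.ptp(X,0),ann(X,0,.0205,np.array([.447,.0865])))
E
```

```text
pin 334 [0.58552866 0.20181245 0.0945    ] 25.544725020552626 [0.02467745 0.00572514] 0.0
pin depth z pct [0.09375251 0.09488319 0.09547484 0.09604504 0.09664661] [0.58543595 0.20179554 0.09478426]
1098 [0.58619005 0.20201094] 0.05299018369780677
467 [0.58536064 0.20186594] 0.07860580003695025
foot 4430 [0.54431407 0.1602172  0.01001071] [0.62734522 0.24319373 0.01798748] 0.014059288559730931
foot img [[0.58330678 0.16057738 0.014     ]
 [0.58334429 0.24268442 0.014     ]
 [0.54377544 0.20162729 0.014     ]
 [0.6265045  0.20163527 0.014     ]]
slot c [0.447304   0.08593606 0.008     ] 2.739919875760142 2.260846297392653 3.2224138671802667
wingtops 498 [0.44813582 0.08617106 0.02950708] [0.44846385 0.08598919 0.0290069 ] 0.029642271204903203
250 [0.44934953 0.06895309 0.02949921] 4.07533029084327 [0.1071485  0.02750384]
248 [0.44691232 0.10352789 0.02951501] 3.8626580276686555 [0.10791174 0.02681684]
perp 94.03215041979676
disc [0.44863008 0.08587    0.00797084] [0.04047471 0.03832093 0.00491588] [0.44790543 0.08647626]
```

```bash
python3 - <<'E'
from h import *
from station import *
Q=down(np.pi/2)
b=np.array([.4221,.2216])
move_to(np.r_[b,.06],Q)
movel(np.r_[b,.002],rate=.08); print(read_tcp_pos(),read_ft_force())
print(grip(.03,30),read_grip_width(),read_ft_force(),read_tcp_pos())
movel(np.r_[b,.14],rate=.15);hold(.3)
p=camera_params('wrist');im,d=grab_frame('wrist')
n='held1'
cv2.imwrite(f'pics/w_{n}.png',im);np.save(f'pics/w_{n}.npy',d);pickle.dump(p,open(f'pics/w_{n}.pkl','wb'))
print(read_tcp_pos(),read_grip_width(),read_ft_force(),read_clock())
E
```

```text
[0.42239464 0.22177316 0.00241677] [ 0.05212763  0.16275077 -0.55217353]
False 0.04273924451142383 [-1.9425709  -0.16767014  5.55862086] [0.42242845 0.2217801  0.00281053]
[0.42195347 0.22151895 0.13956466] 0.04268855526880784 [ 0.45269957 -0.53173162 -0.77203593] 9.2083
```

View pics/w_held1.png

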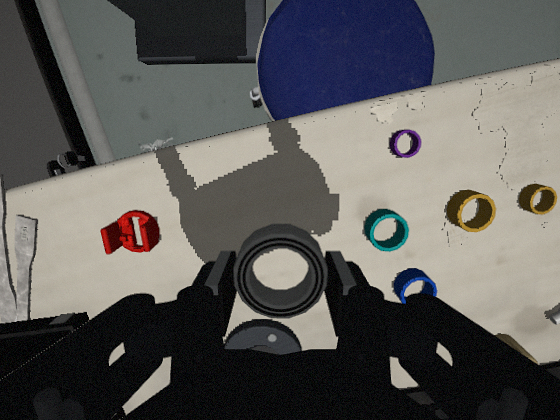

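```bash
python3 - <<'E'
from an import *
p,d,im=ld('held1')
q,X=cloud(p,d);m=(np.linalg.norm(X[:,:2]-[.422,.2215],axis=1)<.04)&(q[:,0]>235)&(q[:,0]<326)&(q[:,1]>222)&(q[:,1]<320)
X=X[m];h,e=np.histogram(X[:,2],bins=np.arange(.125,.17,.001));print(list(zip(e.round(3),h)))
zt=e[h.argmax()]+.0005
Y=X[abs(X[:,2]-zt)<.002];print(np.median(Y[:,2]),Y.mean(0),(Y.max(0)+Y.min(0))/2,np.ptp(Y,0),ann(Y,.014,.022,np.array([.422,.2215])))
cv2.imwrite('pics/c8.png',cv2.resize(im[210:330,215:345],None,fx=5,fy=5,interpolation=cv2.INTER_CUBIC))
E
```

```text
[(np.float64(0.125), np.int64(0)), (np.float64(0.126), np.int64(0)), (np.float64(0.127), np.int64(0)), (np.float64(0.128), np.int64(0)), (np.float64(0.129), np.int64(0)), (np.float64(0.13), np.int64(0)), (np.float64(0.131), np.int64(0)), (np.float64(0.132), np.int64(0)), (np.float64(0.133), np.int64(0)), (np.float64(0.134), np.int64(0)), (np.float64(0.135), np.int64(0)), (np.float64(0.136), np.int64(12)), (np.float64(0.137), np.int64(22)), (np.float64(0.138), np.int64(72)), (np.float64(0.139), np.int64(106)), (np.float64(0.14), np.int64(112)), (np.float64(0.141), np.int64(105)), (np.float64(0.142), np.int64(113)), (np.float64(0.143), np.int64(128)), (np.float64(0.144), np.int64(111)), (np.float64(0.145), np.int64(121)), (np.float64(0.146), np.int64(124)), (np.float64(0.147), np.int64(126)), (np.float64(0.148), np.int64(132)), (np.float64(0.149), np.int64(141)), (np.float64(0.15), np.int64(244)), (np.float64(0.151), np.int64(867)), (np.float64(0.152), np.int64(1802)), (np.float64(0.153), np.int64(814)), (np.float64(0.154), np.int64(56)), (np.float64(0.155), np.int64(0)), (np.float64(0.156), np.int64(0)), (np.float64(0.157), np.int64(0)), (np.float64(0.158), np.int64(0)), (np.float64(0.159), np.int64(0)), (np.float64(0.16), np.int64(0)), (np.float64(0.161), np.int64(0)), (np.float64(0.162), np.int64(0)), (np.float64(0.163), np.int64(0)), (np.float64(0.164), np.int64(0)), (np.float64(0.165), np.int64(0)), (np.float64(0.166), np.int64(0)), (np.float64(0.167), np.int64(0)), (np.float64(0.168), np.int64(0)), (np.float64(0.169), np.int64(0))]
0.15244783695966596 [0.41995608 0.22083867 0.15243273] [0.42119558 0.22111732 0.152498  ] [0.04331718 0.04141355 0.00399572] [0.42099973 0.22089521]
```

View pics/c8.png

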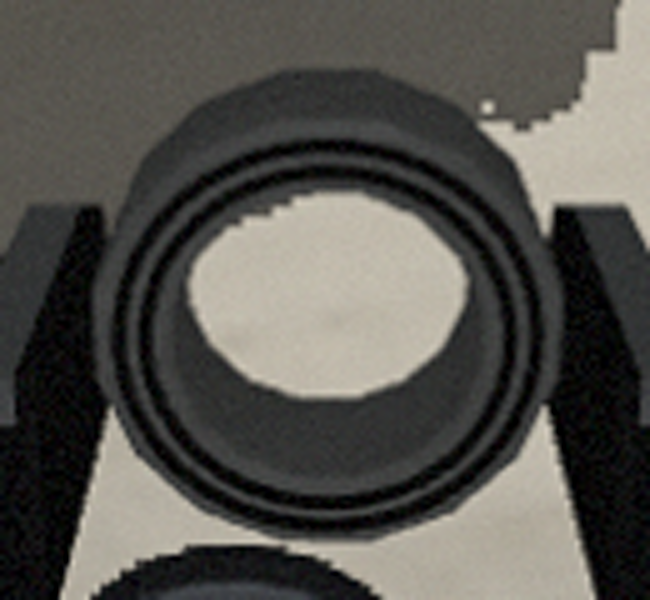

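```bash
python3 - <<'E'
from h import *
from station import *
Q=down(np.pi/2)
c=np.array([.5866,.2025])
move_to(np.r_[c,.14],Q);hold(.2)
print(read_tcp_pos(),read_ft_force())
print(movel(np.r_[c,.085],rate=.06,threshold=4),read_tcp_pos(),read_ft_force())
n='ins1';p=camera_params('wrist');im,d=grab_frame('wrist')
cv2.imwrite(f'pics/w_{n}.png',im)
cv2.imwrite('pics/s1.png',cv2.resize(grab_frame('side')[0][130:280,180:380],None,fx=4,fy=4))
E
```

```text
[0.58583064 0.20310813 0.14082249] [ 0.74987844  0.12203044 -0.82114622]
False [0.58696302 0.20258879 0.085669  ] [ 0.47688215  1.42564842 -0.8698474 ]
```

View pics/w_ins1.png

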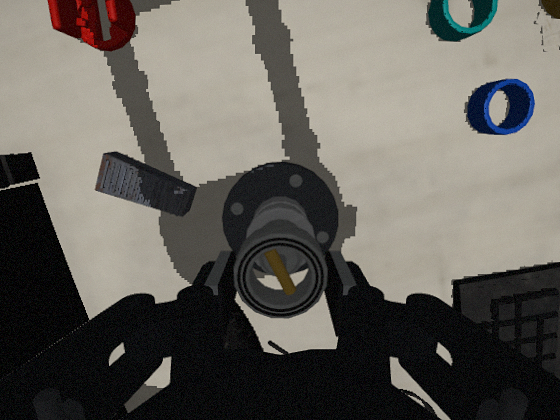

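View pics/s1.png

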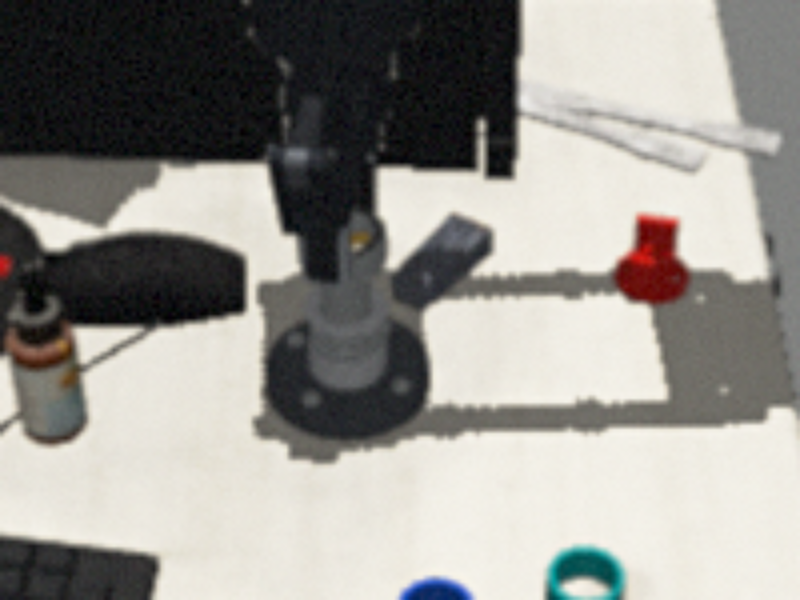

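The pin at (280,272) has passed through the ring's bore at (281,274) and is well centred. I'll lower it to the seat.

```bash
python3 - <<'E'
from h import *
from station import *
c=np.array([.5866,.2025])
r=movel(np.r_[c,.0550],rate=.04,threshold=4);hold(.2)
print(r,read_tcp_pos(),read_ft_force())
E
```

```text
True [0.58600592 0.20231772 0.05424217] [ 1.670536   -0.05774088  3.85548375]
```

```bash
python3 - <<'E'
from h import *
from station import *
grip(.06); print(read_tcp_pos(),read_ft_force(),read_grip_width())
c=np.array([.5862,.2023])
movel(np.r_[c,.13],rate=.15); grip(.085)
s=np.array([.4270,.3943]);Q=down(0.)
move_to(np.r_[s+[0,0],.07],Q); hold(.2)
print(read_tcp_pos())
movel(np.r_[s,.0035],rate=.08)
grip(.025,30);print(read_grip_width(),read_ft_force(),read_tcp_pos())
movel(np.r_[s,.15],rate=.15);hold(.3)
p=camera_params('wrist');im,d=grab_frame('wrist')
n='held2'
cv2.imwrite(f'pics/w_{n}.png',im);np.save(f'pics/w_{n}.npy',d);pickle.dump(p,open(f'pics/w_{n}.pkl','wb'))
print(read_tcp_pos(),read_grip_width(),read_ft_force())
im,d=grab_frame('side');cv2.imwrite('pics/s2.png',cv2.resize(im[130:330,180:400],None,fx=3,fy=3));print(read_clock())
E
```

```text
[0.58475186 0.20195856 0.05231051] [-0.35100761  0.8573827  -0.4019613 ] 0.05991259772652483
[0.42733278 0.3940986  0.07011559]
0.03474832385887218 [-0.22810749  0.50785996  3.81707132] [0.42723646 0.39448192 0.0040798 ]
[0.42688973 0.39420843 0.14953522] 0.034767420926670886 [-0.22609932 -0.34842155 -0.83467745]
18.5083
```

View pics/w_held2.png

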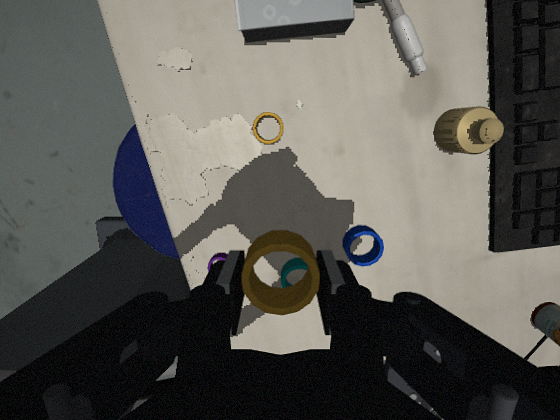

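View pics/s2.png

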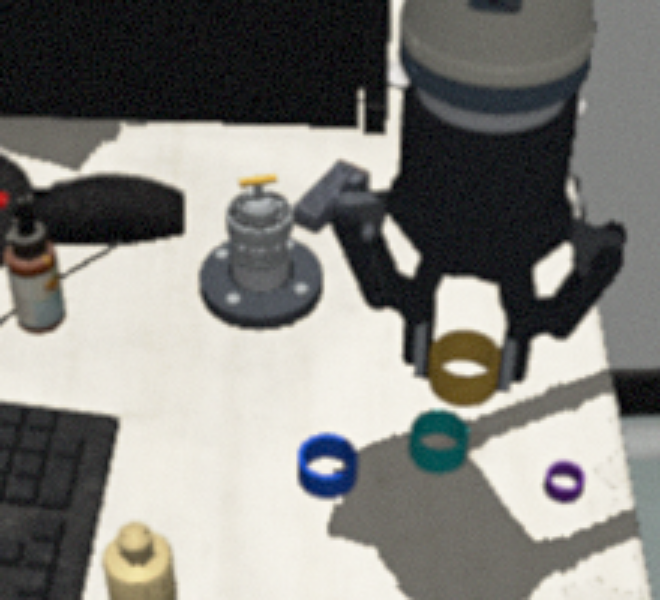

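```bash
python3 - <<'E'
from an import *
p,d,im=ld('held2')
q,X=cloud(p,d);m=(np.linalg.norm(X[:,:2]-[.427,.3942],axis=1)<.03)&(q[:,0]>240)&(q[:,0]<322)&(q[:,1]>228)&(q[:,1]<320)
X=X[m];h,e=np.histogram(X[:,2],bins=np.arange(.12,.18,.001));zt=e[h.argmax()]+.0005
Y=X[abs(X[:,2]-zt)<.002];print(len(Y),np.median(Y[:,2]),Y.mean(0),(Y.max(0)+Y.min(0))/2,np.ptp(Y,0),ann(Y,.014,.018,np.array([.427,.394])))
E
```

```text
1904 0.16507048682667005 [0.42691024 0.39491338 0.16505041] [0.42723215 0.39412176 0.16547512] [0.03535206 0.03558435 0.0039491 ] [0.4270563  0.39456035]
```

```bash
python3 - <<'E'
from h import *
from station import *
Q=down(0.)
c=np.array([.5857,.2021])
move_to(np.r_[c,.15],Q);hold(.2)
print(movel(np.r_[c,.112],rate=.08,threshold=4),read_tcp_pos(),read_ft_force())
hold(.2)
n='ins2';im,d=grab_frame('wrist');print(read_tcp_pos())
cv2.imwrite(f'pics/w_{n}.png',cv2.resize(im[200:340,200:360],None,fx=4,fy=4))
E
```

```text
False [0.5855761  0.20200644 0.11162979] [ 0.14239405 -0.39542119 -0.32537321]
[0.58603938 0.2021787  0.11279832]
```

View pics/w_ins2.png

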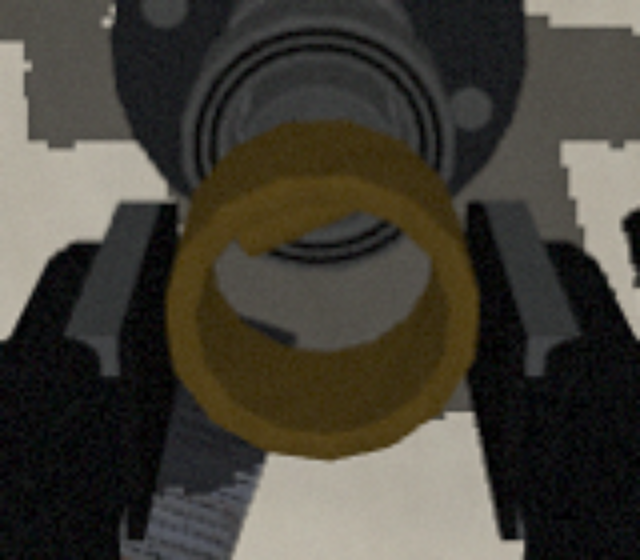

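```bash
python3 - <<'E'
from h import *
from station import *
c=np.array([.5857,.2021])
r=movel(np.r_[c,.090],rate=.05,threshold=3.5);hold(.1);print(r,read_tcp_pos(),read_ft_force())
if not r:
    r=movel(np.r_[c,.0715],rate=.04,threshold=3.5);hold(.2);print(r,read_tcp_pos(),read_ft_force())
im,d=grab_frame('wrist');cv2.imwrite('pics/w_ins2b.png',cv2.resize(im[200:340,200:360],None,fx=4,fy=4))
E
```

```text
False [0.58590086 0.20217127 0.0903737 ] [-0.18812901 -0.08569846 -0.60841455]
True [0.58562851 0.20205057 0.07056669] [0.79191371 0.51546131 5.0322969 ]
```

View pics/w_ins2b.png

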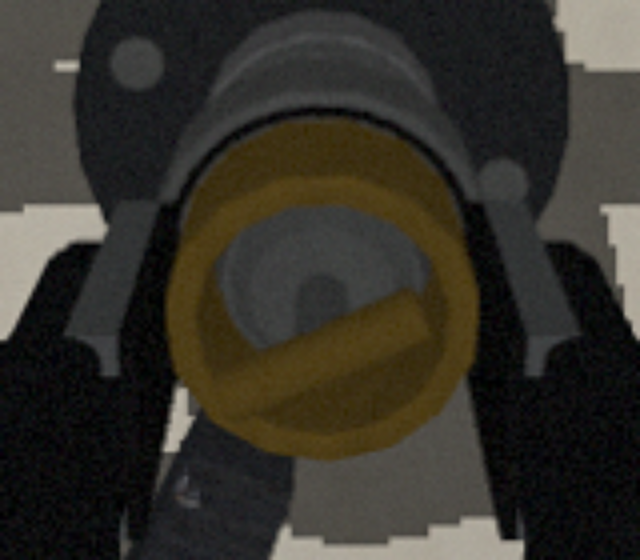

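```bash
python3 - <<'E'
from h import *
from station import *
c=np.array([.5857,.2021])
grip(.055); movel(np.r_[c,.14],rate=.15); grip(.085)
s=np.array([.4477,.0862]);Q=down(np.radians(94))
move_to(np.r_[s,.08],Q); hold(.2)
movel(np.r_[s,.005],rate=.08)
grip(.03,40);print(read_grip_width(),read_ft_force(),read_tcp_pos())
movel(np.r_[s,.15],rate=.15);hold(.3)
p=camera_params('wrist');im,d=grab_frame('wrist')
n='held3'
cv2.imwrite(f'pics/w_{n}.png',im);np.save(f'pics/w_{n}.npy',d);pickle.dump(p,open(f'pics/w_{n}.pkl','wb'))
print(read_tcp_pos(),read_ee_rot(),read_grip_width(),read_ft_force())
im,d=grab_frame('side');cv2.imwrite('pics/s3.png',cv2.resize(im[130:330,180:400],None,fx=3,fy=3));print(read_clock())
E
```

```text
0.04020342642465891 [-0.10728672  0.20328801  3.24895011] [0.44804563 0.08626861 0.00547812]
[0.44756205 0.08616478 0.14961513] [-3.23630502e-04 -3.48912205e-02  9.99391063e-01 -3.89521853e-05] 0.03995482690779455 [ 0.37139259  0.06523213 -0.29659676]
28.2333
```

View pics/w_held3.png

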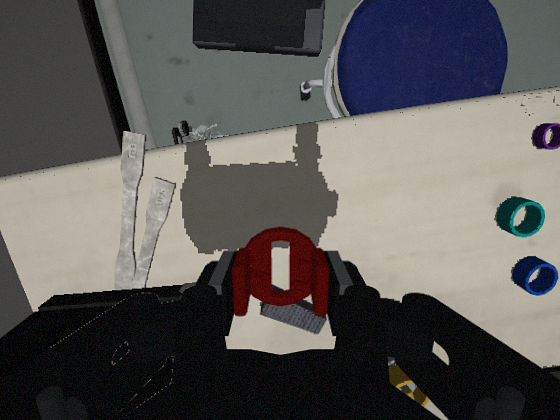

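View pics/s3.png

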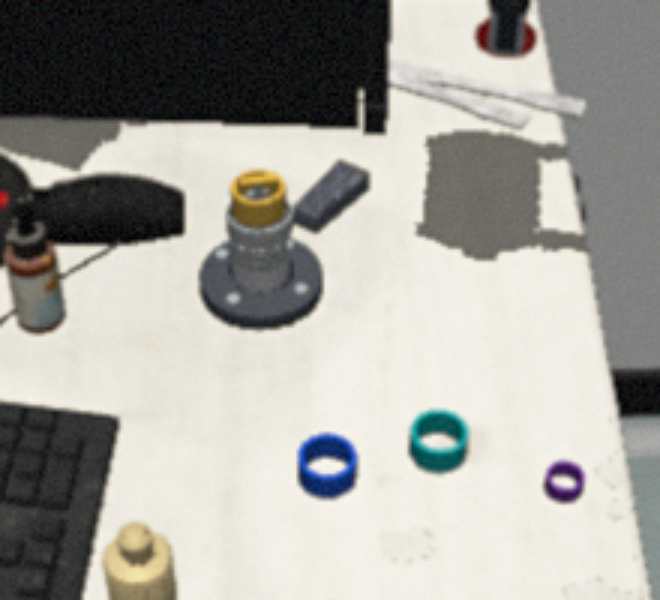

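```bash
python3 - <<'E'
from an import *
deg=lambda v:np.degrees(np.arctan2(v[1],v[0]))
p,d,im=ld('held3');t=np.array([.44756,.08616])
q,X=cloud(p,d);m=(np.linalg.norm(X[:,:2]-t,axis=1)<.03)&(q[:,0]>232)&(q[:,0]<328)&(q[:,1]>222)&(q[:,1]<320);X=X[m]
red=(lambda b:(b[:,2].astype(int)>2*b[:,1]))(im[q[m][:,1],q[m][:,0]]);X=X[red]
h,e=np.histogram(X[:,2],bins=np.arange(.12,.20,.002));print([(round(a,3),b) for a,b in zip(e,h) if b>30])
Y=X[X[:,2]>X[:,2].max()-.005];print(np.median(Y[:,2]),(Y.max(0)+Y.min(0))/2)
for s in(Y[Y[:,1]<t[1]],Y[Y[:,1]>t[1]]):
    c=s.mean(0);_,sv,w=np.linalg.svd(s[:,:2]-c[:2]);print(len(s),c,deg(w[0])%180)
cv2.imwrite('pics/c9.png',cv2.resize(im[215:325,215:345],None,fx=5,fy=5,interpolation=cv2.INTER_CUBIC))
E
```

```text
[(np.float64(0.144), np.int64(47)), (np.float64(0.146), np.int64(153)), (np.float64(0.148), np.int64(620)), (np.float64(0.15), np.int64(1523)), (np.float64(0.152), np.int64(767)), (np.float64(0.154), np.int64(190)), (np.float64(0.156), np.int64(230)), (np.float64(0.158), np.int64(80)), (np.float64(0.16), np.int64(79)), (np.float64(0.162), np.int64(77)), (np.float64(0.164), np.int64(97)), (np.float64(0.166), np.int64(93)), (np.float64(0.168), np.int64(78)), (np.float64(0.17), np.int64(147)), (np.float64(0.172), np.int64(994)), (np.float64(0.174), np.int64(315))]
0.17347303467951758 [0.44759083 0.08558907 0.17304142]
706 [0.44808074 0.06842666 0.1733892 ] 2.7851907300232144
717 [0.44584047 0.10237594 0.17330468] 5.0834689112700335
```

View pics/c9.png

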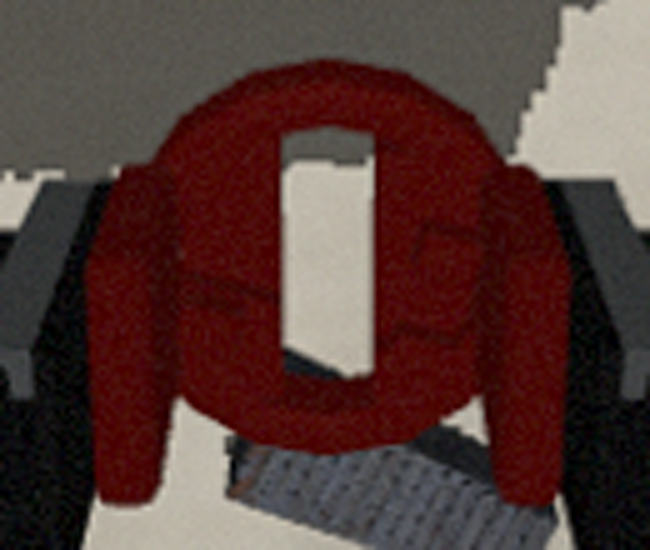

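```bash
python3 - <<'E'
from h import *
from station import *
Q=down(np.radians(115.5))
c=np.array([.5859,.2024])
move_to(np.r_[c,.15],Q);hold(.2)
print(movel(np.r_[c,.111],rate=.08,threshold=4),read_ft_force());hold(.2)
print(read_tcp_pos())
p=camera_params('wrist');im,d=grab_frame('wrist');pickle.dump(p,open('pics/w_ins3.pkl','wb'));np.save('pics/w_ins3.npy',d)
cv2.imwrite(f'pics/w_ins3.png',cv2.resize(im[200:340,200:360],None,fx=4,fy=4)); print(read_clock())
E
```

```text
False [-0.14323983 -0.00640182 -0.49370946]
[0.58629275 0.20252135 0.1118365 ]
30.0667
```

View pics/w_ins3.png

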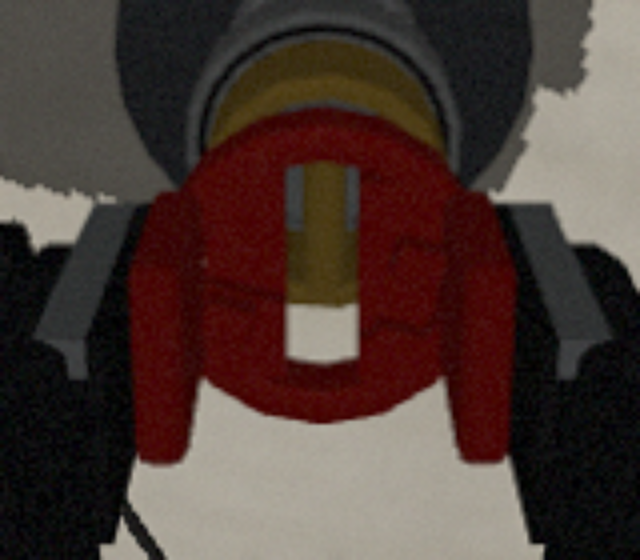

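The pin (x 304–343) is parallel to the slot (286–358) and centred in it. I'll lower the retainer over it.

```bash
python3 - <<'E'
from h import *
from station import *
c=np.array([.5859,.2024])
def F(n=6):
    f=[];z=[]
    for _ in range(n): f.append(read_ft_force());z.append(read_tcp_pos());hold(.02)
    return np.mean(f,0).round(2),np.mean(z,0).round(4)
print(F())
r=movel(np.r_[c,.098],rate=.05,threshold=4);print(r,F())
if not r:
    for z in [.0955,.0945,.0935,.0925]:
        r=movel(np.r_[c,z],rate=.03,threshold=10);print(z,r,*F())
        if r:break
print(read_clock())
E
```

```text
(array([ 0.01, -0.04, -1.07]), array([0.5862, 0.2025, 0.1116]))
False (array([ 0.19, -0.49, -1.19]), array([0.5857, 0.2023, 0.0975]))
0.0955 False [-0.36 -0.1  -1.26] [0.5859 0.2024 0.0955]
0.0945 False [-0.11  0.01 -0.97] [0.586  0.2024 0.0946]
0.0935 False [-0.78  0.13  2.12] [0.586  0.2024 0.094 ]
0.0925 False [-0.69 -0.68  3.  ] [0.586  0.2024 0.0928]
32.075
```

```bash
python3 - <<'E'
from h import *
from station import *
c=np.array([.5859,.2024])
def F(n=6):
    f=[];z=[]
    for _ in range(n): f.append(read_ft_force());z.append(read_tcp_pos());hold(.02)
    return np.mean(f,0).round(2),np.mean(z,0).round(4)
for z in [.0895,.0875,.0868,.0864]:
    r=movel(np.r_[c,z],rate=.03,threshold=10);f=F();print(z,r,*f)
    if r or f[0][2]>10.5:break
print(read_clock(),read_grip_width())
p=camera_params('wrist');im,d=grab_frame('wrist');cv2.imwrite(f'pics/w_ins4.png',cv2.resize(im[200:340,200:360],None,fx=4,fy=4))
E
```

```text
0.0895 False [-1.17 -0.34  5.78] [0.5861 0.2025 0.0899]
0.0875 False [-2.03 -0.68  6.8 ] [0.5861 0.2025 0.0883]
0.0868 False [-2.1  -0.4   7.85] [0.5861 0.2025 0.0878]
0.0864 False [-2.13 -0.71  7.69] [0.5861 0.2025 0.0875]
33.475 0.0407432817923785
```

View pics/w_ins4.png

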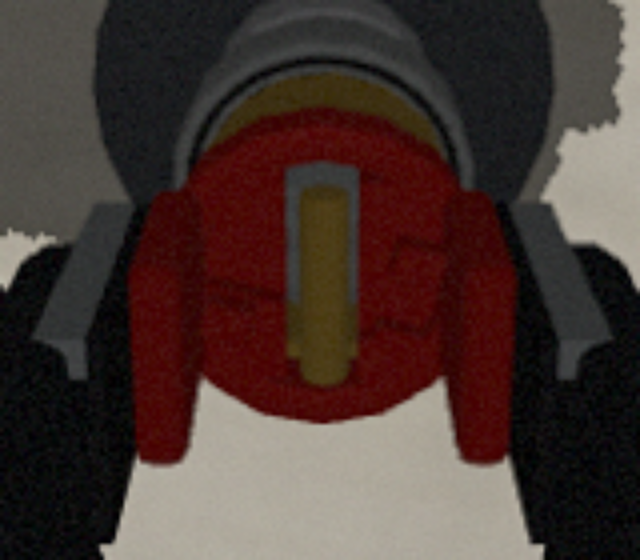

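```bash
python3 - <<'E'
from h import *
from station import *
c=np.array([.5859,.2024])
def F(n=6):
    f=[];z=[]
    for _ in range(n): f.append(read_ft_force());z.append(read_tcp_pos());hold(.02)
    return np.mean(f,0).round(2),np.mean(z,0).round(4)
for z in [.0856,.0850,.0846]:
    r=movel(np.r_[c,z],rate=.03,threshold=8);f=F();print(z,r,*f)
    if r or f[0][2]>11.5 or f[1][2]<.0865:break
print(read_clock(),read_grip_width())
E
```

```text
0.0856 False [-2.75 -0.5   8.5 ] [0.5861 0.2025 0.0868]
0.085 False [-2.41 -0.7   8.61] [0.5861 0.2025 0.0864]
34.225 0.04029365612930928
```

```bash
python3 - <<'E'
from h import *
from station import *
c=np.array([.5859,.2024])
def F(n=4):
    f=[];z=[];t=[]
    for _ in range(n): f.append(read_ft_force());z.append(read_tcp_pos());t.append(read_torque());hold(.02)
    return np.mean(f,0).round(2),np.mean(z,0).round(4),np.mean(t,0).round(3)
print(F())
for a in [4,8,14,22,30]:
    move_to(np.r_[c,.0849],down(np.radians(115.5-a)));f=F();print(a,*f,read_grip_width().round(4))
    if abs(f[2][2])>.35 or np.abs(f[0]).max()>16: print('stop');break
print(read_clock())
p=camera_params('wrist');im,d=grab_frame('wrist');cv2.imwrite(f'pics/w_t1.png',cv2.resize(im[200:340,200:360],None,fx=4,fy=4))
E
```

```text
(array([-2.72, -0.82,  8.58]), array([0.5862, 0.2025, 0.0864]), array([-0.146,  0.531, -0.006]))Traceback (most recent call last):
  File "<stdin>", line 10, in <module>
AttributeError: 'float' object has no attribute 'round'
```

```bash
python3 - <<'E'
from h import *
from station import *
c=np.array([.5859,.2024])
def F(n=4):
    f=[];z=[];t=[]
    for _ in range(n): f.append(read_ft_force());z.append(read_tcp_pos());t.append(read_torque());hold(.02)
    return np.mean(f,0).round(2),np.mean(z,0).round(4),np.mean(t,0).round(3)
print(F())
for a in [4,8,14,22,30]:
    move_to(np.r_[c,.0849],down(np.radians(115.5-a)));f=F();print(a,*f,round(read_grip_width(),4))
    if abs(f[2][2])>.35 or np.abs(f[0]).max()>16: print('stop');break
print(read_clock())
p=camera_params('wrist');im,d=grab_frame('wrist');cv2.imwrite(f'pics/w_t1.png',cv2.resize(im[200:340,200:360],None,fx=4,fy=4))
E
```

```text
(array([-1.99, -0.15,  8.11]), array([0.5865, 0.2026, 0.0865]), array([-0.087,  0.377, -0.059]))
4 [-1.88 -0.36  8.79] [0.5865 0.2026 0.0865] [-0.085  0.356 -0.072] 0.0405
8 [-1.36  0.16  8.43] [0.5867 0.2026 0.0866] [-0.06   0.242 -0.078] 0.0402
14 [-0.38 -0.5   9.27] [0.5868 0.2026 0.0866] [-0.039  0.161 -0.106] 0.0403
22 [-0.45  0.03  8.61] [0.5869 0.2026 0.0867] [-0.054  0.102 -0.106] 0.0402
30 [-0.35 -0.38  8.68] [0.587  0.2026 0.0867] [-0.049  0.064 -0.111] 0.0404
36.275
```

View pics/w_t1.png

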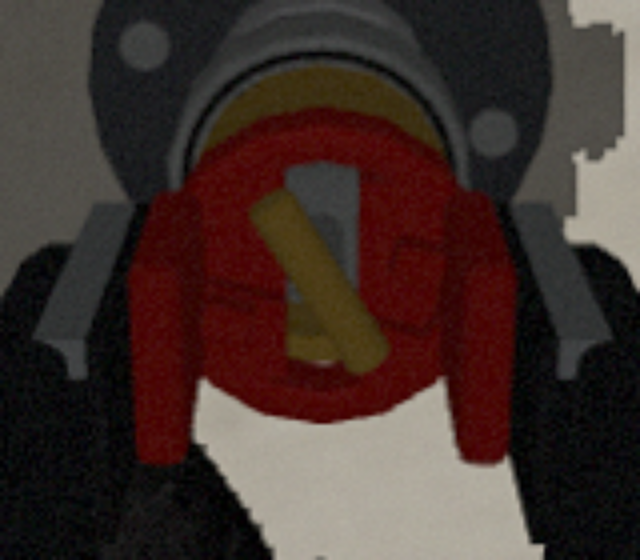

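The retainer is turning under the pin. I'll continue to the stop.

```bash
python3 - <<'E'
from h import *
from station import *
c=np.array([.5859,.2024])
def F(n=4):
    f=[];z=[];t=[]
    for _ in range(n): f.append(read_ft_force());z.append(read_tcp_pos());t.append(read_torque());hold(.02)
    return np.mean(f,0).round(2),np.mean(z,0).round(4),np.mean(t,0).round(3)
for a in [38,46,54,62,70,74,77,79,80]:
    move_to(np.r_[c,.0849],down(np.radians(115.5-a)));f=F()
    T=Rq(read_ee_rot());print(a,round(115.5-np.degrees(np.arctan2(T[1,1],T[0,1])),1),*f,round(read_grip_width(),4))
    if abs(f[2][2])>.3 or np.abs(f[0]).max()>16: print('stop');break
print(read_clock())
p=camera_params('wrist');im,d=grab_frame('wrist');cv2.imwrite(f'pics/w_t2.png',cv2.resize(im[200:340,200:360],None,fx=4,fy=4))
E
```

```text
38 38.0 [ 0.16 -0.05  8.74] [0.587  0.2026 0.0867] [-0.027  0.079 -0.113] 0.0406
46 46.0 [0.07 0.34 8.46] [0.587  0.2026 0.0867] [-0.041  0.044 -0.079] 0.04
54 54.0 [-0.14 -0.34  8.55] [0.587  0.2026 0.0867] [-0.034  0.059 -0.093] 0.0402
62 62.0 [-0.51  0.03  8.59] [0.587  0.2026 0.0867] [-0.056  0.084 -0.076] 0.0402
70 70.0 [-0.11 -0.2   7.95] [0.587  0.2026 0.0867] [-0.076  0.081 -0.078] 0.0403
74 74.0 [-0.02 -0.07  8.06] [0.587  0.2026 0.0867] [-0.041  0.069 -0.064] 0.0401
77 77.0 [-0.25  0.16  8.7 ] [0.5869 0.2027 0.0867] [-0.067  0.123 -0.026] 0.0403
79 79.0 [-1.19  0.26  8.61] [0.5868 0.2028 0.0866] [-0.018  0.148  0.025] 0.0405
80 80.0 [-1.18  0.79  8.54] [0.5867 0.2029 0.0866] [0.024 0.203 0.078] 0.0401
39.2167
```

View pics/w_t2.png

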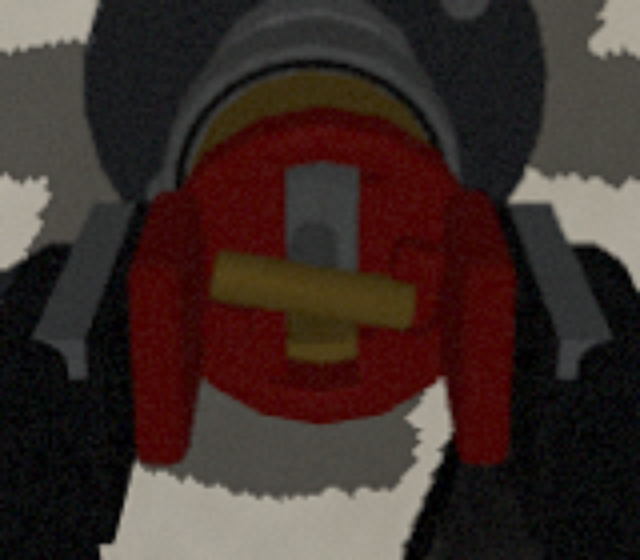

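```bash
python3 - <<'E'
from h import *
from station import *
c=np.array([.5861,.2025])
def F(n=4):
    f=[];z=[];t=[]
    for _ in range(n): f.append(read_ft_force());z.append(read_tcp_pos());t.append(read_torque());hold(.02)
    return np.mean(f,0).round(2),np.mean(z,0).round(4),np.mean(t,0).round(3)
move_to(np.r_[c,.0849],down(np.radians(115.5-77.5)));print(F())
for z in [.0865,.088,.0892]:
    movel(np.r_[c,z],rate=.02);print(z,*F())
im,d=grab_frame('wrist');cv2.imwrite(f'pics/w_t3.png',cv2.resize(im[200:340,200:360],None,fx=4,fy=4));print(read_clock())
E
```

```text
(array([-0.83,  0.4 ,  8.95]), array([0.5869, 0.2029, 0.0866]), array([0.018, 0.209, 0.033]))
0.0865 [-0.43  0.5   7.23] [0.5869 0.2029 0.0879] [0.071 0.14  0.04 ]
0.088 [0.01 0.57 6.33] [0.5868 0.2029 0.0892] [0.121 0.048 0.06 ]
0.0892 [0.4  0.99 5.65] [0.5868 0.2029 0.0901] [ 0.117 -0.044  0.021]
40.5833
```

View pics/w_t3.png

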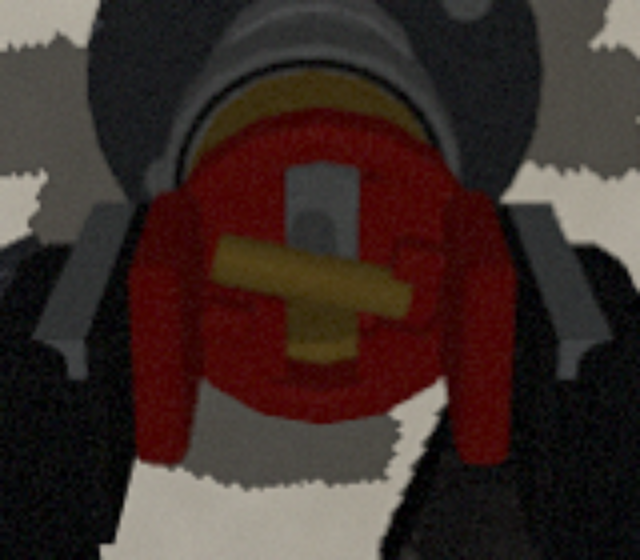

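```bash
python3 - <<'E'
from h import *
from station import *
grip(.06);hold(.2);print(read_tcp_pos(),read_ft_force())
im,d=grab_frame('wrist');cv2.imwrite(f'pics/w_t4.png',cv2.resize(im[200:340,200:360],None,fx=4,fy=4))
t=read_tcp_pos();movel(np.r_[t[:2],.15],rate=.12);grip(.085)
Q=down(np.pi/2)
move_to(np.array([.597,.2017,.16]),Q);hold(.4)
n='fin';p=camera_params('wrist');im,d=grab_frame('wrist')
cv2.imwrite(f'pics/w_{n}.png',im);np.save(f'pics/w_{n}.npy',d);pickle.dump(p,open(f'pics/w_{n}.pkl','wb'))
cv2.imwrite('pics/w_finc.png',cv2.resize(im[130:270,200:360],None,fx=4,fy=4));print(read_clock())
E
python3 - <<'E'
from an import *
c=np.array([.5857,.202])
for z0,z1 in [(.08,.091),(.091,.1),(.106,.12)]:
    q,X,_=cl('fin',c,.03,z0,z1);print(len(X),np.median(X[:,2]),X.mean(0))
l,r=[s for s in (X,X)]
w=X-X.mean(0);_,s,v=np.linalg.svd(w[:,:2]);print('wing perp',np.degrees(np.arctan2(v[0][1],v[0][0]))%180)
E
```

```text
[0.58598466 0.20246392 0.08888333] [-0.29317591 -0.35384204  0.63030143]
43.5167
289 0.0888324111993889 [0.59007414 0.2013122  0.08767972]
1615 0.09350709678901112 [0.5875607  0.20363161 0.09405496]
859 0.11457401165935652 [0.58701591 0.20235453 0.11369325]
wing perp 37.97778846486411
```

View pics/w_finc.png

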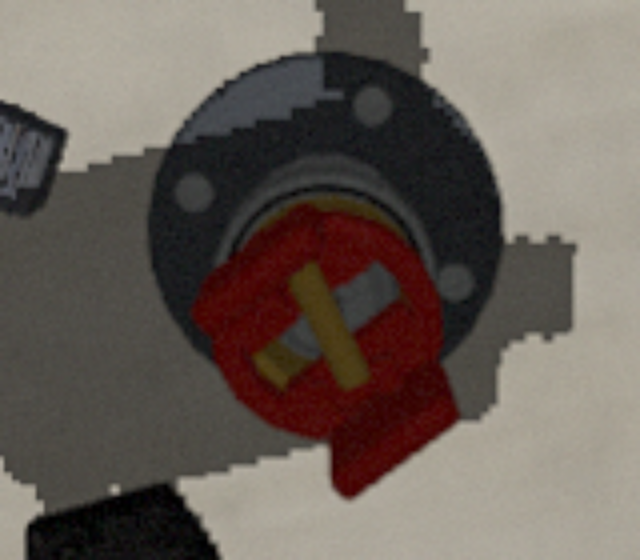

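View pics/w_t4.png

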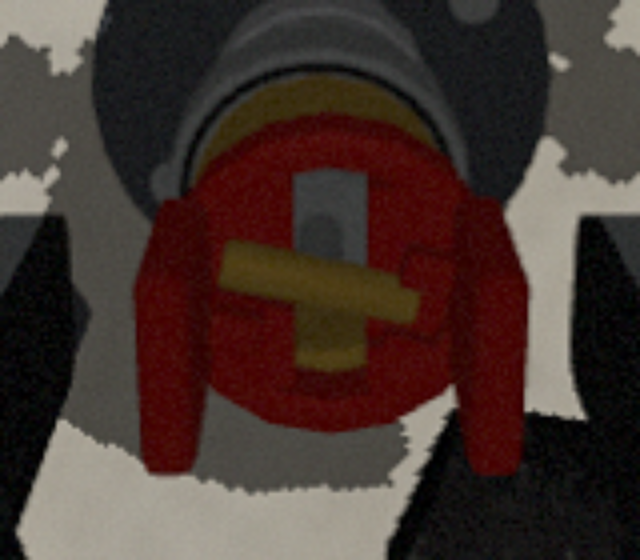

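```bash
python3 - <<'E'
from h import *
from station import *
move_to(np.array([.40,.20,.25]),down(np.pi/2));hold(.3)
im,d=grab_frame('side');cv2.imwrite('pics/s5.png',im);print(read_clock())
E
```

```text
44.7417
```

View pics/s5.png

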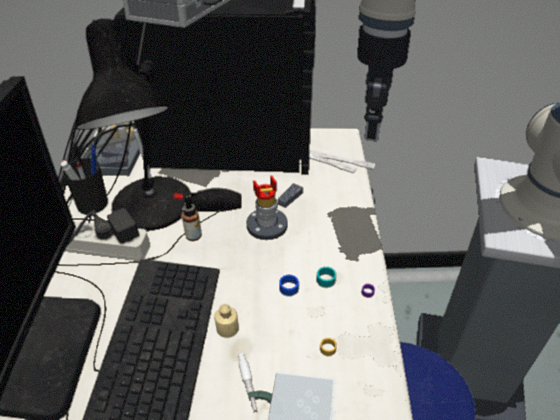

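The stack at (266,205) is complete, and the bystanders are where they were. I'll hand in the job.

```bash
python3 -c "
from station import *
sign_off();print(read_clock())"
```

```text
the job is handed in; nothing more can be done
the job is handed in; nothing more can be done
```

The guide-roller stack is built and locked, and I handed the job in at about 45 s of the 72 s. The steel bearing rests on the spring seat with the larger brass spacer on top of it. The red retainer went over the cross-pin and was pressed about 7.7 mm down. The wrist force reading stayed near 9 N.

I turned the retainer clockwise to 80°, where the torque rose slightly but not sharply, so I took that as the stop. I then backed off to 77.5° and let the spring lift it before releasing.

- **Lock:** after release the wing tops measured 0.1146 m, so the seat is 4.0 mm down, as expected when locked. The retainer sits at about 77.5°, inside the notch range, and the close-up shows the pin lying across it in the notch.
- **Bystanders:** in the last side picture the weight, dropper, jaw insert and other rings look to be where they were at the start. I did not re-measure them.
- **Robot:** it was clear of everything when I handed in.

No check failed. An early foot-centre fit was about 6 mm off because it picked up points from the jaw insert. I replaced it with values read from the image and the pin. The arm also gave by 1–1.5 mm under the spring load, so I pressed to the measured position rather than the commanded one.

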